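# Dock the blood-tube rack and shut the splash window

### The job

The rack of blood tubes was put down askew in the reader dock. Push it fully home into the corner of the two blue fences, so that it stands square with one long side flush against the back fence and one end flush against the left fence; then slide the clear splash window fully shut in front of it by its orange grip. Keep the rack upright and leave the carton, the jar and the glove box where they are.

Things in the scene. Friction and masses are not known exactly. Their poses are not given: they have to be found in the camera images.
- dock: Fixed dock. Origin: desk level, middle of the bay. Aluminium floor plate 4 mm thick, x -111..111, y -210..140 mm. Two blue fences 50 mm high, 12 thick: back fence inner face x=+87 (y -210..132), left fence inner face y=+120 (x -93..87). Open at -y and above. Front window track: strips 9 mm high, x -111..-89, y -416..127. White reader bar 42 mm high behind back fence to x=131.
- dock_corner (a point): The inner corner of the two fences, on top of the floor plate; same axes as the dock (+x into the back fence, +y into the left fence).
- rack: Loose white rack with 3 x 6 capped tubes, about 0.45 kg: 84 mm along its x, 150 along its y. Flat-sided block 56 mm high; caps (purple, blue, grey, red) above it to 85 mm, 5 mm or more in from the sides. Origin: centre of underside, on the 4 mm floor plate. Home: 42 mm from back fence, 75 from left fence, i.e. dock x=+45, y=+45 mm; either way round.
- window (a joint): Clear sliding window, m: 0 = shut (stop), 0.29 = fully open (stop); grows as it slides to the dock's -y. Resists with about 1.5 N. Panel 240 mm long (dock y -120..120 when shut), 6 mm thick, blue edge strips 8 mm thick, top edge 91 mm above the desk, in the dock plane x=-100 mm.
- window_grip (a point): Middle of the orange grip block on top of the window, 112 mm above the desk: 60 mm along the dock's y, 16 mm thick along the dock's x, from 90 to 124 mm above the desk. At dock x = -100 mm, y = +80 mm minus the window joint value.
- carton: Bystander: cardboard and orange carton, 130 x 190 x 100 mm high, loose. Origin: centre of its underside.
- jar: Bystander: steel jar with a blue lid, 72 mm across, 95 mm high, loose. Origin: centre of its underside.
- glove_box: Bystander: white and green glove box, 110 x 200 x 70 mm high, loose. Origin: centre of its underside.
Not all that is in view belongs to the job. Leave any pink look-alike of the rack alone.

How it is judged:
By the outcome, as a careful person would: the job done as asked, in the order asked, and still so for the second after the job is handed in, with the robot touching nothing.
It also fails if it takes over 72 s, if anything falls off the work surface, if the arm or the gripper's body presses on something with over 40 N, if the wrist force passes 120 N, or if a joint passes its speed limit or range.

### The arm

A 6-joint arm with a two-finger parallel gripper is mounted at the origin on the work surface. World frame = base frame: x ahead of the robot, y to its left, z up, the work surface at z = 0. Lengths are in m, angles in rad, forces in N, time in s.
With the tool pointing down it reaches from about 0.225 to 0.875 m from the base axis. Payload 3.4 kg.
Tool frame: the origin (TCP) lies at the very end of the fingers, on their centre line; the grasp point (between the pads) lies 19 mm behind it (manip.tcp_to_grasp is the distance from the TCP to the grasp point, in m); z points along the fingers, y is the line along which they close (so a half turn about z gives the same grasp; the last joint's range is limited). The gripper opens to 85 mm and grips with 20 to 120 N. Pads are 22 mm wide; open, the fingers measure 114 mm over their backs; the gripper's body (76 mm by 85 mm) begins 54 mm behind the grasp point. The pads swing forward as they close: fully open they stand 13 mm farther back than shut.
Start: joints at [-1.384, 0.276, 1.505, -0, 1.361, -0.121], TCP at [0.174, -0.548, 0.2] pointing down, gripper open.
Joint ranges: [-2.89, 2.89], [-0.75, 2.08], [0.22, 2.7], [-1.18, 4.32], [0.11, 2.71], [-2.7, 2.7]. Speed limits (rad/s): [2.57, 2.57, 3.14, 3.14, 3.14, 3.14].

### API

Orientations are given as a unit quaternion [w, x, y, z].
In Python, from rig import status, get_image, job, manip gives the robot as it stands.
- The arm moves only by the tool apply_moves, never from a script. Its arguments are lists of equal length, an entry for each row: "xyz": the shift along the tool's x, y, z each as a share of 0.3 m, from -1 to 1, a list of three; "rot": the turn, a rotation vector about the tool's x, y, z each as a share of 60 degrees, from -1 to 1, a list of three; "hand": the opening, from -1 (shut) to 1 (fully open). A call has 1 to 8 rows; each row shifts and turns the commanded pose from where the row before left it, along the tool's axes as they then stand; what a row does not reach is not made up. A row lasts 1/8 s, in which the tool goes at most 62.5 mm and 10.7 degrees, less where a joint would pass 70% of its speed; a pose out of reach is approached as far as the arm can. A call with a number of a shift or a turn outside -1 to 1 is refused whole. A call with a gripper value outside its range is refused whole. The fingers move at their own pace and stop on an object; "force" is the grip in N (left out, the last holds). Time passes only in rows, so rows that do not move let the fingers close. It gives the time, the measured TCP pose, the force, the opening and the grip force at its end, in the units of the state.
- status.get_state(): the state, without advancing time (a new reading comes with each control period).
- get_image(name): name is "scene" or "top" or "wrist"; returns a dict with "pixels" (400x640x3 uint8, red, green, blue), "fovy" (degrees; the focal length in pixels is half the picture's height over the tangent of half this angle, whatever the lens; pixels are square), "cx", "cy" (the principal point, pixels), "dist" ([k1, k2, p1, p2, k3] as OpenCV has them; the pictures are not rectified), "origin" and "orientation" of the camera in the world; the wrist camera has in their place "tool_from_camera" (4x4, takes a point from camera to tool coordinates, whose origin is the TCP and whose axes are the flange's). Camera axes: x right, y down, z forward; pixel columns grow to the right and rows downward; lengths in m; the calibration is good to about 2 mm. A picture is of the moment at which its call begins: read the wrist's pose just before it. There is no depth.
- job.sign_off(): hands the job in; it is judged then, once.
The state is a dict: "clock": time; "qpos": joint angles; "qd": joint speeds; "effort": joint torques, N m; "position": TCP position; "ee_rot": TCP orientation; "contact_force": force on the tool from outside, world axes, zero at the start; "moment": the same for the moment, N m; "width": finger opening in m; "gripper_force": force on a finger pad.
Only numpy, scipy, OpenCV 4.12 (cv2) and the standard library are available. Lean on these libraries where they do the work, as an engineer would, in place of code of your own. Each camera call takes 0.05 s, during which the arm holds its last target. There are 200 camera calls.

## Working session

There is one attempt and no reset: what is moved stays moved. The work goes in short steps, Python scripts to look and compute and a tool call to move; the robot and the scene stay as the last step left them, time stands still between calls to the robot, and variables do not carry over. Pictures are saved under pics/ and viewed, at most 10 in all, crops included, and the job is handed in when it is done.

Besides the shell and the picture viewer there is one more tool, called after "Call:" by a JSON object that holds its "method" and its "body", one argument or row to a line. apply_moves: Moves the arm, as the interface text tells. Its arguments: {"type":"object","properties":{"xyz":{"type":"array","items":{"type":"array","items":{"type":"number","minimum":-1,"maximum":1}}},"rot":{"type":"array","items":{"type":"array","items":{"type":"number","minimum":-1,"maximum":1}}},"hand":{"type":"array","items":{"type":"number"}},"force":{"type":"number"}},"required":["xyz","rot","hand"]}

```bash
mkdir -p pics; ls
cat > h.py <<'E'
import numpy as np,cv2
from scipy.spatial.transform import Rotation as R
from rig import status,get_image,job,manip
def q2R(q): return R.from_quat([q[1],q[2],q[3],q[0]]).as_matrix()
def grab(name):
    s=status.get_state(); im=get_image(name)
    f=200/np.tan(np.radians(im['fovy'])/2)
    K=np.array([[f,0,im['cx']],[0,f,im['cy']],[0,0,1]])
    if name=='wrist':
        T=np.array(im['tool_from_camera']); Rt=q2R(s['ee_rot'])
        Rc=Rt@T[:3,:3]; o=Rt@T[:3,3]+np.array(s['position'])
    else: Rc=q2R(im['orientation']); o=np.array(im['origin'])
    return dict(px=np.array(im['pixels']),K=K,d=np.array(im['dist'],float),R=Rc,o=o)
def ray(c,uv):
    p=cv2.undistortPoints(np.array(uv,float).reshape(-1,1,2),c['K'],c['d']).reshape(-1,2)
    r=np.c_[p,np.ones(len(p))]@c['R'].T
    return r/np.linalg.norm(r,axis=1)[:,None]
def onz(c,uv,z):
    r=ray(c,uv); return c['o']+r*((z-c['o'][2])/r[:,2])[:,None]
def proj(c,P):
    P=np.atleast_2d(P).astype(float)
    rv=cv2.Rodrigues(c['R'].T)[0]; t=-c['R'].T@c['o']
    return cv2.projectPoints(P,rv,t,c['K'],c['d'])[0].reshape(-1,2)
def tri(c1,u1,c2,u2):
    a=ray(c1,u1)[0];b=ray(c2,u2)[0]
    M=np.c_[a,-b]; s=np.linalg.lstsq(M,c2['o']-c1['o'],rcond=None)[0]
    p,q=c1['o']+a*s[0],c2['o']+b*s[1]; return (p+q)/2,np.linalg.norm(p-q)
def save(c,n): cv2.imwrite(n,c['px'][:,:,::-1])
E
python3 - <<'E'
from h import *
for n in['scene','top']:
    c=grab(n);save(c,f'pics/{n}0.png');print(n,c['o'],c['R'][:,2],c['K'][0,0],c['d'])
s=status.get_state();print(s)
E
```

```text
pics
scene [ 0.95306492 -0.58449185  1.02289746] [-0.31737912  0.52706444 -0.78833595] 461.7924336432447 [-0.0928292  0.         0.         0.         0.       ]
top [0.45356547 0.0156214  1.35577964] [ 0.07916432  0.00255928 -0.9968583 ] 433.3530224421582 [-0.08223764  0.          0.          0.          0.        ]
{'clock': 0.1, 'qpos': array([-1.38400368e+00,  2.76551380e-01,  1.50601280e+00,  8.01433889e-06,
        1.36071696e+00, -1.21003713e-01]), 'qd': array([-0.00126318, -0.00214392, -0.00327998, -0.00172113,  0.0001217 ,
       -0.00120274]), 'effort': array([ 1.48324489e-03, -4.17700052e+01, -2.46405101e+01, -1.34341976e-04,
        5.79892279e-03, -9.01500272e-06]), 'position': array([ 0.17409823, -0.54745357,  0.19901258]), 'ee_rot': array([-8.43912529e-04,  9.88180806e-01,  1.53290513e-01, -2.38495877e-05]), 'contact_force': array([ 0.1567202 , -0.10223816,  0.1227993 ]), 'moment': array([ 0.02354662, -0.00497045,  0.01197299]), 'gripper_force': 0.0, 'width': 0.08531236103819992}
```

View pics/top0.png

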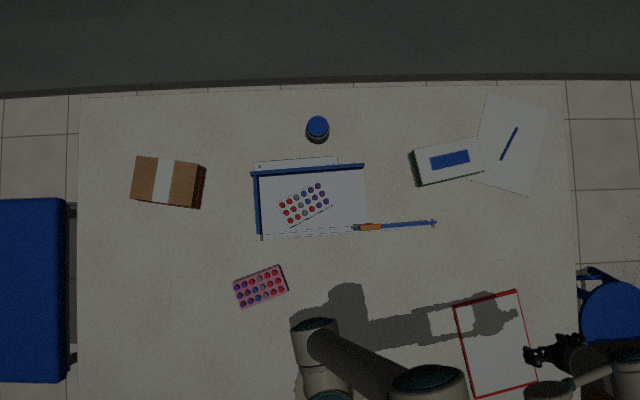

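View pics/scene0.png

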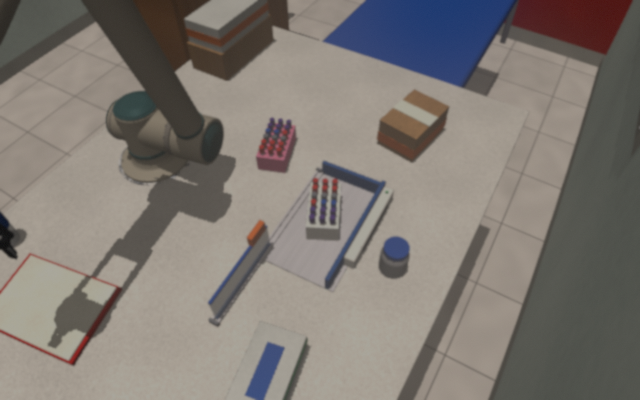

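Top: dock bay spans about px (255-365, 165-240), rack caps around (305,203), window (352-437, 225) almost fully open with its orange grip at (369,227); pink decoy at (260,287). The scene view agrees. First I'll get rough positions, then take wrist views.

Run:
```python
from h import *
t=grab('top');s=grab('scene')
def masks(c,box):
    x0,y0,x1,y1=box
    hsv=cv2.cvtColor(c['px'],cv2.COLOR_RGB2HSV);m=np.zeros(hsv.shape[:2],np.uint8);m[y0:y1,x0:x1]=1
    b=cv2.inRange(hsv,(100,110,50),(120,255,255))*m; o=cv2.inRange(hsv,(5,150,100),(18,255,255))*m
    return b,o
bt,ot=masks(t,(240,150,450,245)); bs,os_=masks(s,(200,150,395,330))
for n,m in(('bt',bt),('ot',ot),('bs',bs),('os',os_)):
    k,l,st,ce=cv2.connectedComponentsWithStats(m)
    for i in range(1,k):
        if st[i,4]>15: print(n,st[i],ce[i].round(1))
go,gs=[np.argwhere(m)[:,::-1].mean(0) for m in(ot,os_)]
print('grip',go,gs,tri(t,go,s,gs))
# back fence line in top view
ys,xs=np.nonzero(bt)
pts=[]
for u in range(270,363,4):
    v=ys[(xs==u)&(ys<185)]
    if len(v): pts.append((u,v.min(),v.max()))
pts=np.array(pts)
for k in(1,2):
    P=onz(t,pts[:,[0,k]],0.052);print(np.polyfit(P[:,1],P[:,0],1),P[0],P[-1])
pts=[]
for v in range(185,238,4):
    u=xs[(ys==v)&(xs<275)]
    if len(u): pts.append((v,u.min(),u.max()))
pts=np.array(pts)
for k in(1,2):
    P=onz(t,pts[:,[k,0]],0.052);print(np.polyfit(P[:,0],P[:,1],1),P[0],P[-1])
w=grab('wrist');print(np.linalg.inv(q2R(status.get_state()['ee_rot']))@(w['o']-status.get_state()['position']),w['R'],w['K'])
cv2.imwrite('pics/tc.png',cv2.resize(t['px'][140:260,235:445,::-1],None,fx=3.8,fy=3.8,interpolation=cv2.INTER_CUBIC))
```

```text
bt [430 154  20  16 241] [440.1 161.5]
bt [250 163 114  71 588] [289.9 180.6]
bt [301 191   5   5  20] [303.1 193. ]
bt [305 199   5   5  20] [307.2 200.8]
bt [381 221  56   7 166] [407.9 224. ]
ot [361 224  20   6  86] [370.1 226.5]
bs [385 238  10  19 143] [390.4 247. ]
os [248 222  15  18  83] [255.1 230.4]
grip [370.13953488 226.53488372] [255.12048193 230.39759036] (array([ 0.49284808, -0.12769108,  0.11428955]), np.float64(0.00018998658014796537))
[-0.0494208   0.68279337] [0.67555618 0.16332862 0.052     ] [ 0.68893672 -0.11739985  0.052     ]
[-0.05126812  0.67553556] [0.66632346 0.16349412 0.052     ] [ 0.68277086 -0.11716604  0.052     ]
[0.05179817 0.18123492] [0.6309839  0.21291169 0.052     ] [0.48510055 0.20625861 0.052     ]
[0.04728071 0.17675809] [0.63079958 0.20681083 0.052     ] [0.48493705 0.2002139  0.052     ]
[ 0.08412605 -0.00067328 -0.17440778] [[ 3.01447281e-01 -9.00941957e-01 -3.12142798e-01]
 [-9.53482710e-01 -2.85010841e-01 -9.81811698e-02]
 [-5.08546275e-04  3.27219208e-01 -9.44948322e-01]] [[322.61445622   0.         322.98986948]
 [  0.         322.61445622 200.87274217]
 [  0.           0.           1.        ]]
```

View pics/tc.png

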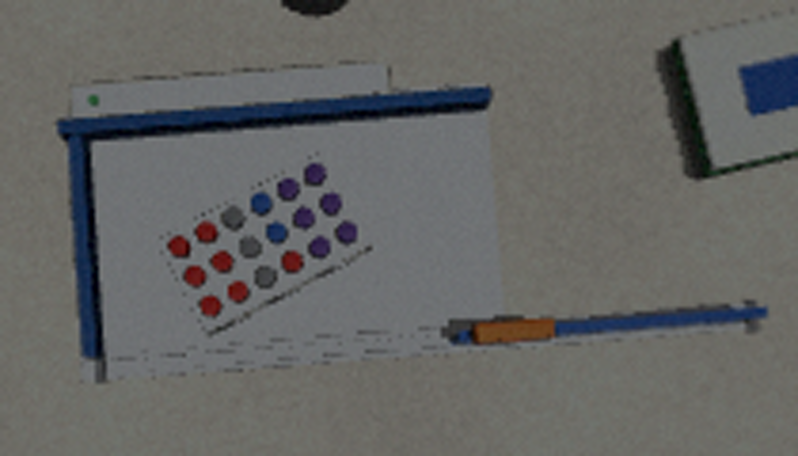

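Dock yaw is about +0.05 rad, with the origin near (0.580, 0.078). The grip triangulates to z = 0.114 and dock (-97, -201) mm, which matches the text. The rack sits turned about 24° with its right end nearer the back. Next I'll move the wrist camera over the dock.

Call:
{"method": "apply_moves", "body": {
  "xyz": [
    [0,0,-0.08],
    [0,0,-0.08],
    [0.108,-0.139,0],
    [0.108,-0.139,0],
    [0.108,-0.139,0],
    [0.108,-0.139,0],
    [0.108,-0.139,0],
    [0.108,-0.139,0]
  ],
  "rot": [
    [0,0,0.123],
    [0,0,0.123],
    [0,0,0],
    [0,0,0],
    [0,0,0],
    [0,0,0],
    [0,0,0],
    [0,0,0]
  ],
  "hand": [1,1,1,1,1,1,1,1]
}}

```text
clock: 1.25
position: [0.3566, -0.2869, 0.2479]
ee_rot: [0.0, 1.0, 0.025, 0.0]
contact_force: [1.7, -0.6, -1.3]
width: 0.0854
gripper_force: 0.0
```

Call:
{"method": "apply_moves", "body": {
  "xyz": [
    [0.108,-0.139,0],
    [0.108,-0.139,0],
    [0.108,-0.139,0],
    [0.108,-0.139,0],
    [0.108,-0.139,0],
    [0.108,-0.139,0],
    [0.108,-0.139,0],
    [0.108,-0.139,0]
  ],
  "rot": [
    [0,0,0],
    [0,0,0],
    [0,0,0],
    [0,0,0],
    [0,0,0],
    [0,0,0],
    [0,0,0],
    [0,0,0]
  ],
  "hand": [1,1,1,1,1,1,1,1]
}}

```text
clock: 2.25
position: [0.5988, 0.0594, 0.2477]
ee_rot: [0.0, 1.0, 0.025, 0.0]
contact_force: [0.5, -0.8, 0.7]
width: 0.0859
gripper_force: 0.0
```

Run:
```python
from h import *
s=status.get_state();print(s['clock'],s['position'],q2R(s['ee_rot']).round(4),s['contact_force'])
w=grab('wrist');save(w,'pics/w1.png')
```

```text
2.25 [0.5987536  0.05935056 0.24770309] [[ 9.987e-01  5.040e-02  1.000e-04]
 [ 5.040e-02 -9.987e-01 -4.000e-04]
 [ 1.000e-04  4.000e-04 -1.000e+00]] [ 0.49820423 -0.76751988  0.67633103]
```

View pics/w1.png

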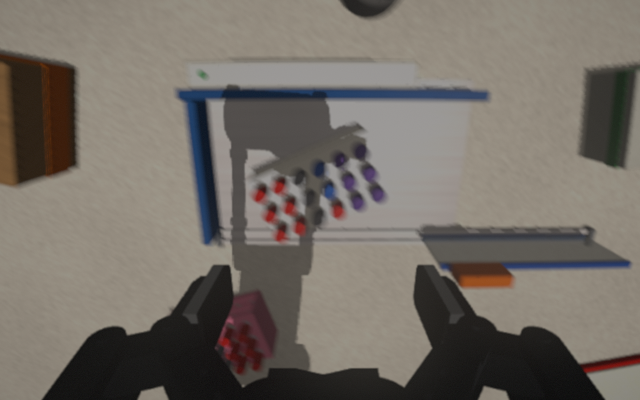

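The wrist view shows the whole bay: the back fence top at row ~95, the left fence at col ~205, and the rack caps' corners at (261,193), (281,231), (377,193) and (360,150). I'll triangulate these against the top view.

```bash
cat >> h.py <<'E'
th=0.0504
EX=np.array([np.cos(th),np.sin(th),0]);EY=np.array([-np.sin(th),np.cos(th),0]);O=np.array([.5798,.078,0])
def dk(P): P=np.atleast_2d(P)-O; return np.c_[P@EX,P@EY,P[:,2]]*1000
E
python3 - <<'E'
from h import *
t=grab('top');w=grab('wrist')
def cap(c,p,r=6):
    # refine: centroid of saturated pixels nearby
    hsv=cv2.cvtColor(c['px'],cv2.COLOR_RGB2HSV).astype(int);p=np.array(p,float)
    for _ in range(3):
        u,v=np.rint(p).astype(int);y,x=np.mgrid[v-r:v+r+1,u-r:u+r+1]
        wt=np.clip(hsv[y,x,1]-90,0,None)*((x-u)**2+(y-v)**2<=r*r);p=np.array([(x*wt).sum(),(y*wt).sum()])/wt.sum()
    return p
T=[(235+a/3.8,140+b/3.8) for a,b in[(179,246),(210,306),(346,233),(315,173)]]
W=[(261,193),(281,231),(377,193),(360,150)]
Q=[]
for a,b in zip(T,W):
    a2=cap(t,a,3);b2=cap(w,b,8)
    P,e=tri(t,a2,w,b2);q=onz(t,a2,.086)[0];q2=onz(w,b2,.082)[0];Q.append(dk(q)[0]);print(a2,b2,dk(P).round(1),round(e*1000,1),dk(q).round(1),dk(q2).round(1))
Q=np.array(Q);print('centre',Q.mean(0),np.degrees(np.arctan2(*(Q[0]-Q[3])[:2][::-1])),np.degrees(np.arctan2(*(Q[1]-Q[2])[:2][::-1])),np.linalg.norm(Q[0]-Q[3]),np.linalg.norm(Q[0]-Q[1]))
hsv=cv2.cvtColor(w['px'],cv2.COLOR_RGB2HSV)
m=cv2.inRange(hsv,(100,120,70),(120,255,255))
A=[];B=[]
for u in range(215,480,10):
    v=np.nonzero(m[85:110,u])[0]+85
    if len(v):A.append((u,v.min()-.5,v.max()+.5))
for v in range(110,235,8):
    u=np.nonzero(m[v,175:225])[0]+175
    if len(u):B.append((v,u.min()-.5,u.max()+.5))
A=np.array(A);B=np.array(B)
for k in(1,2):
    P=dk(onz(w,A[:,[0,k]],.05));print('back',np.polyfit(P[:,1],P[:,0],1),np.std(P[:,0]))
    P=dk(onz(w,B[:,[k,0]],.05));print('left',np.polyfit(P[:,0],P[:,1],1),np.std(P[:,1]))
# corner height by two views: outer corner of the fences
tc=(235+60/3.8,140+122/3.8);print(dk(tri(t,tc,w,(179,91))[0]))
o=cv2.inRange(hsv,(5,150,90),(18,255,255));o[:,:440]=0;o[:, 520:]=0
y,x=np.nonzero(o);print('grip top',dk(onz(w,[[x.mean(),y.mean()]],.118)),x.min(),x.max(),y.min(),y.max())
E
```

```text
[281.83539446 204.39360341] [266.01467092 198.89723562] [[-10.9  48.3  82.9]] 2.1 [[-11.   49.1  86. ]] [[-11.5  47.4  82. ]]
[289.9514652  219.90018315] [286.11366603 237.26769756] [[-58.3  27.8  81.9]] 2.2 [[-58.4  28.6  86. ]] [[-58.4  26.7  82. ]]
[325.97802198 200.48822606] [384.77153218 200.70625567] [[-10. -82.  92.]] 1.7 [[ -9.7 -81.4  86. ]] [[-13.1 -84.8  82. ]]<stdin>:8: RuntimeWarning: invalid value encountered in divide
<stdin>:7: RuntimeWarning: invalid value encountered in cast
<stdin>:7: RuntimeWarning: overflow encountered in scalar subtract
  math.ceil((stop - start) / step))
Traceback (most recent call last):
IndexError: index 9223372036854775805 is out of bounds for axis 0 with size 400
```

Run:
```python
from h import *
t=grab('top');w=grab('wrist')
hsv=cv2.cvtColor(w['px'],cv2.COLOR_RGB2HSV)
m=cv2.inRange(hsv,(100,120,70),(120,255,255))
A=[];B=[]
for u in range(215,480,10):
    v=np.nonzero(m[85:110,u])[0]+85
    if len(v):A.append((u,v.min()-.5,v.max()+.5))
for v in range(110,235,8):
    u=np.nonzero(m[v,175:225])[0]+175
    if len(u):B.append((v,u.min()-.5,u.max()+.5))
A=np.array(A);B=np.array(B)
for k in(1,2):
    P=dk(onz(w,A[:,[0,k]],.05));print('back',np.polyfit(P[:,1],P[:,0],1),np.std(P[:,0]))
    P=dk(onz(w,B[:,[k,0]],.05));print('left',np.polyfit(P[:,0],P[:,1],1),np.std(P[:,1]))
tc=(235+60/3.8,140+122/3.8);print(dk(tri(t,tc,w,(179,91))[0]))
o=cv2.inRange(hsv,(5,150,90),(18,255,255));o[:,:440]=0;o[:, 520:]=0
y,x=np.nonzero(o);print('grip top',dk(onz(w,[[x.mean(),y.mean()]],.118)),x.min(),x.max(),y.min(),y.max())
s=status.get_state();print(dk(s['position']),s['qpos'],s['clock'])
```

```text
back [8.44296350e-03 1.00902336e+02] 0.7441629692251556
left [4.17380747e-03 1.31617011e+02] 0.45588118163858055
back [2.08959312e-02 9.41451782e+01] 3.146463893257992
left [-7.11917616e-03  1.21866326e+02] 0.463675096022307
[[100.08920525 140.84118488  44.72388136]]
grip top [[-100.54700309 -203.56722643  118.        ]] 462 514 277 288
[[ 16.58454909 -21.2710565  247.32206867]] [-1.92297776e-02  2.93828392e-01  1.36259167e+00 -8.39722065e-04
  1.48655541e+00  1.50091118e+00] 2.5
```

Dock geometry agrees to within about 2 mm and the rack is at dock (-10, -16), yaw +24°. I'll come down in front of it and push toward the back fence with both fingers.

Call:
{"method": "apply_moves", "body": {
  "xyz": [
    [-0.194,0.015,0],
    [-0.194,0.015,0],
    [0,0,0.183],
    [0,0,0.183],
    [0,0,0.183],
    [0,0,0.183]
  ],
  "rot": [
    [0,0,0],
    [0,0,0],
    [0,0,0],
    [0,0,0],
    [0,0,0],
    [0,0,0]
  ],
  "hand": [1,1,1,1,1,1]
}}

```text
clock: 3.25
position: [0.4817, 0.0416, 0.0276]
ee_rot: [0.0, 1.0, 0.024, 0.001]
contact_force: [1.2, -0.0, -0.6]
width: 0.0851
gripper_force: 0.0
```

Call:
{"method": "apply_moves", "body": {
  "xyz": [
    [0.027,0,0],
    [0.027,0,0],
    [0.027,0,0],
    [0.027,0,0],
    [0.027,0,0],
    [0.027,0,0]
  ],
  "rot": [
    [0,0,0],
    [0,0,0],
    [0,0,0],
    [0,0,0],
    [0,0,0],
    [0,0,0]
  ],
  "hand": [1,1,1,1,1,1]
}}

```text
clock: 4.0
position: [0.5307, 0.0457, 0.0285]
ee_rot: [-0.0, 1.0, 0.025, -0.0]
contact_force: [-3.3, 1.0, 2.8]
width: 0.0853
gripper_force: 1.9
```

Call:
{"method": "apply_moves", "body": {
  "xyz": [
    [0.024,0,0],
    [0.024,0,0],
    [0.024,0,0],
    [0.024,0,0],
    [0.01,0,0]
  ],
  "rot": [
    [0,0,0],
    [0,0,0],
    [0,0,0],
    [0,0,0],
    [0,0,0]
  ],
  "hand": [1,1,1,1,1]
}}

```text
clock: 4.62
position: [0.5632, 0.047, 0.0281]
ee_rot: [0.0, 1.0, 0.025, 0.0]
contact_force: [-3.2, 0.1, 1.8]
width: 0.0853
gripper_force: 1.3
```

Run:
```python
from h import *
s=status.get_state();print(dk(s['position']),s['contact_force'])
w=grab('wrist');t=grab('top')
a=cv2.resize(w['px'],(640,400));b=cv2.resize(t['px'][140:260,235:445],(640,366))
cv2.imwrite('pics/p1.png',cv2.resize(np.vstack([a[:240],b[:,:]])[:,:,::-1],None,fx=.95,fy=.95))
```

```text
[[-18.09860973 -30.15124867  28.08531656]] [-3.15436471  0.14982059  1.82008549]
```

View pics/p1.png

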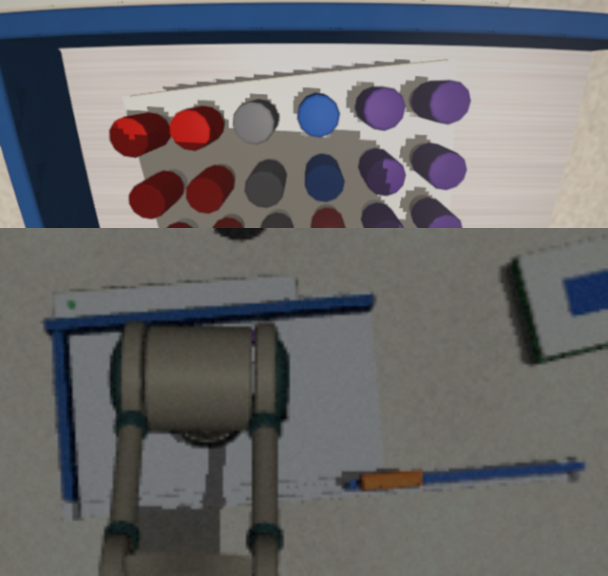

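The wrist crop shows the rack almost square, about 6° left over, with its back edge a short way from the back fence. I'll keep pushing.

Call:
{"method": "apply_moves", "body": {
  "xyz": [
    [0.014,0,0],
    [0.014,0,0],
    [0.01,0,0],
    [0,0,0]
  ],
  "rot": [
    [0,0,0],
    [0,0,0],
    [0,0,0],
    [0,0,0]
  ],
  "hand": [1,1,1,1]
}}

```text
clock: 5.22
position: [0.5746, 0.0475, 0.0282]
ee_rot: [0.0, 1.0, 0.025, 0.001]
contact_force: [-0.2, -0.2, 0.0]
width: 0.0857
gripper_force: 0.5
```

Call:
{"method": "apply_moves", "body": {
  "xyz": [
    [0.007,0,0],
    [0.007,0,0],
    [0,0,0]
  ],
  "rot": [
    [0,0,0],
    [0,0,0],
    [0,0,0]
  ],
  "hand": [1,1,1]
}}

```text
clock: 5.6
position: [0.5784, 0.0478, 0.0282]
ee_rot: [0.0, 1.0, 0.025, 0.0]
contact_force: [-1.5, 1.7, 0.5]
width: 0.0853
gripper_force: 0.8
```

Call:
{"method": "apply_moves", "body": {
  "xyz": [
    [0.007,0,0],
    [0.007,0,0],
    [0,0,0]
  ],
  "rot": [
    [0,0,0],
    [0,0,0],
    [0,0,0]
  ],
  "hand": [1,1,1]
}}

```text
clock: 5.98
position: [0.5827, 0.048, 0.0282]
ee_rot: [0.0, 1.0, 0.025, 0.0]
contact_force: [-1.5, 1.2, 0.1]
width: 0.0852
gripper_force: 0.7
```

Run:
```python
from h import *
s=status.get_state();print(dk(s['position']),s['contact_force'])
w=grab('wrist');save(w,'pics/p2.png')
```

```text
[[  1.37432284 -30.12330664  28.17605181]] [-1.54767109  1.22521166  0.09935188]
```

View pics/p2.png

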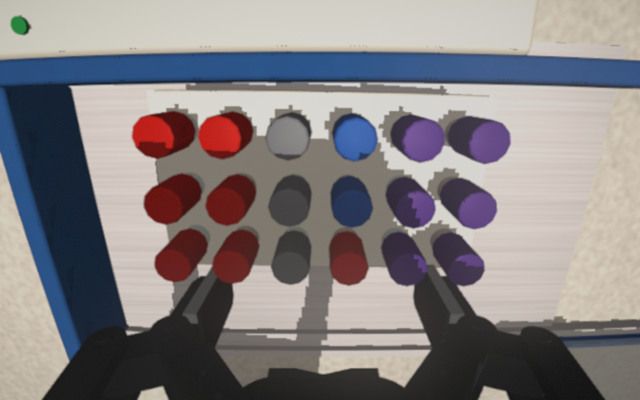

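The rack is now almost parallel: its back top edge is at row ~92 and the fence's inner top edge at ~86. I'll measure the gap.

Run:
```python
from h import *
w=grab('wrist')
print(dk(onz(w,[[150,90],[480,96]],.060)),dk(onz(w,[[160,86],[480,86]],.05)),dk(onz(w,[[160,270],[480,268]],.060)))
g=w['px'].astype(int).sum(2)
for u in(200,260,330,390,450): print(u,g[78:108,u])
```

```text
[[ 86.10038102  44.054062    60.        ]
 [ 83.24989165 -96.9046387   60.        ]] [[  87.80372084   44.27316626   50.        ]
 [  87.47424126 -101.00201496   50.        ]] [[  -1.48937649   54.23539151   60.        ]
 [  -0.66926638 -110.04163543   60.        ]]
200 [190 181 149 112 159 265 321 330 325 322 319 340 440 577 629 636 634 636
 635 634 636 636 636 635 637 637 637 636 637 637]
260 [220 180 132 224 433 556 495 368 327 327 330 335 405 542 621 637 639 638
 638 638 641 639 639 638 640 639 641 639 641 639]
330 [222 181 133 200 403 592 612 457 351 339 344 344 338 370 513 620 640 640
 639 640 639 640 640 641 640 641 641 640 640 639]
390 [244 214 171 198 360 544 610 507 375 336 341 345 346 338 378 529 611 634
 637 637 637 637 637 636 636 637 637 636 637 637]
450 [268 252 223 184 193 363 578 634 633 629 625 627 631 634 632 577 488 563
 619 632 632 632 633 632 632 632 632 631 632 636]
```

Call:
{"method": "apply_moves", "body": {
  "xyz": [
    [0.005,0,0],
    [0.005,0,0],
    [0.005,0,0],
    [0,0,0]
  ],
  "rot": [
    [0,0,0],
    [0,0,0],
    [0,0,0],
    [0,0,0]
  ],
  "hand": [1,1,1,1]
}}

```text
clock: 6.58
position: [0.5866, 0.0481, 0.028]
ee_rot: [0.0, 1.0, 0.025, -0.0]
contact_force: [-1.9, 0.1, -0.2]
width: 0.0853
gripper_force: 1.0
```

Call:
{"method": "apply_moves", "body": {
  "xyz": [
    [0.004,0,0],
    [0.004,0,0],
    [0,0,0]
  ],
  "rot": [
    [0,0,0],
    [0,0,0],
    [0,0,0]
  ],
  "hand": [1,1,1]
}}

```text
clock: 6.95
position: [0.5884, 0.0483, 0.028]
ee_rot: [0.0, 1.0, 0.025, -0.001]
contact_force: [-4.2, 1.4, 1.1]
width: 0.0856
gripper_force: 2.8
```

Call:
{"method": "apply_moves", "body": {
  "xyz": [
    [0.004,0,0],
    [0.004,0,0],
    [0,0,0]
  ],
  "rot": [
    [0,0,0],
    [0,0,0],
    [0,0,0]
  ],
  "hand": [1,1,1]
}}

```text
clock: 7.32
position: [0.5889, 0.048, 0.0279]
ee_rot: [0.0, 1.0, 0.025, -0.003]
contact_force: [-7.3, -1.2, 3.9]
width: 0.0855
gripper_force: 5.2
```

```bash
cat >> h.py <<'E'
def back(w,us=(200,260,330,390,450)):
    g=w['px'].astype(int).sum(2);o=[]
    hsv=cv2.cvtColor(w['px'],cv2.COLOR_RGB2HSV)
    for u in us:
        f=[v for v in range(40,110) if hsv[v,u,1]>140 and 100<hsv[v,u,0]<120]
        v0=max(f); s=g[v0:v0+30,u]; d=np.diff(s); o.append((u,v0,[(v0+i+1,int(d[i])) for i in range(len(d)) if abs(d[i])>50]))
    return o
E
python3 - <<'E'
from h import *
s=status.get_state();print(dk(s['position']),s['contact_force'])
w=grab('wrist')
for r in back(w):print(r)
E
```

```text
[[  7.59346778 -30.4316455   27.91113037]] [-7.31542899 -1.2487113   3.93214426]
(200, 93, [(95, 151), (96, 180), (97, 111)])
(260, 93, [(94, 65), (95, 180), (96, 180), (97, 75)])
(330, 93, [(95, 166), (96, 184), (97, 58), (117, -67), (118, -131)])
(390, 92, [(95, 111), (96, 194), (97, 92), (112, -115), (113, -60), (114, -51)])
(450, 90, [(96, 139), (97, 157), (98, 75), (111, -102), (112, -123)])
```

Contact is firm: position stalls as force rises to 7 N and the edge is parallel to the fence. Next I lift, turn 90°, and go to the rack's -y end.

Call:
{"method": "apply_moves", "body": {
  "xyz": [
    [-0.067,0,0],
    [0,0,-0.16],
    [0,0,-0.16],
    [0,0,-0.16],
    [0.09,0.19,0],
    [0.09,0.19,0]
  ],
  "rot": [
    [0,0,0],
    [0,0,0],
    [0,0,0],
    [0,0,0],
    [0,0,0],
    [0,0,0]
  ],
  "hand": [1,1,1,1,0,-0.06]
}}

```text
clock: 8.12
position: [0.6342, -0.0637, 0.1747]
ee_rot: [0.001, 1.0, 0.026, 0.004]
contact_force: [0.9, 0.2, -0.2]
width: 0.0517
gripper_force: 0.0
```

Call:
{"method": "apply_moves", "body": {
  "xyz": [
    [0,0,0],
    [0,0,0],
    [0,0,0],
    [0,0,0],
    [0,0,0],
    [0,0,0],
    [0,0,0],
    [0,0,0]
  ],
  "rot": [
    [0,0,-0.167],
    [0,0,-0.167],
    [0,0,-0.167],
    [0,0,-0.167],
    [0,0,-0.167],
    [0,0,-0.167],
    [0,0,-0.166],
    [0,0,-0.166]
  ],
  "hand": [-0.06,-0.06,-0.06,-0.06,-0.06,-0.06,-0.06,-0.06]
}}

```text
clock: 9.12
position: [0.6329, -0.0632, 0.1729]
ee_rot: [0.002, 0.748, 0.664, 0.002]
contact_force: [0.1, -0.7, 0.1]
width: 0.0404
gripper_force: 0.0
```

Call:
{"method": "apply_moves", "body": {
  "xyz": [
    [0,0,0],
    [0,0,0]
  ],
  "rot": [
    [0,0,-0.166],
    [0,0,0]
  ],
  "hand": [-0.06,-0.06]
}}

```text
clock: 9.38
position: [0.6323, -0.0631, 0.1727]
ee_rot: [0.002, 0.69, 0.724, 0.001]
contact_force: [-0.4, -1.0, 0.3]
width: 0.0401
gripper_force: 0.0
```

Run:
```python
from h import *
s=status.get_state();print(s['clock'],s['width'],dk(s['position']),s['contact_force'],(np.array([EX,EY,[0,0,1]])@q2R(s['ee_rot'])).round(3))
w=grab('wrist');save(w,'pics/p3.png')
```

```text
9.375 0.04008623726456232 [[  45.37314468 -143.57828724  172.74560446]] [-0.44686885 -0.95029532  0.33598018] [[ 0.003  1.     0.004]
 [ 1.    -0.003 -0.001]
 [-0.001  0.004 -1.   ]]
```

View pics/p3.png

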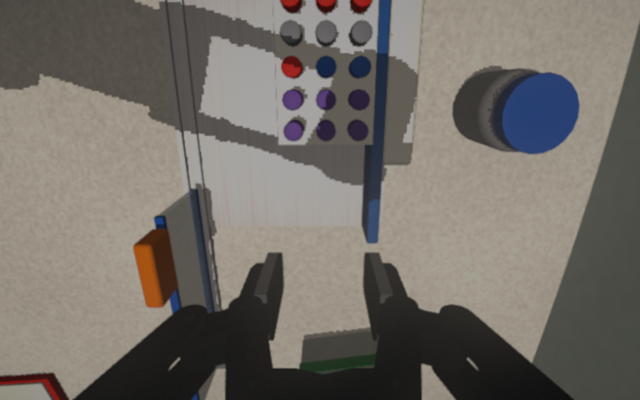

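The rack lies along the back fence with its -y end at row ~146. The gripper is about 45 mm from the back fence on centre, so I'll shift slightly, descend and push in +y.

Run:
```python
from h import *
w=grab('wrist');print(dk(onz(w,[[280,146],[365,144]],.06)).round(1),dk(onz(w,[[303,337],[372,328]],.07)).round(1))
```

```text
[[   6.6 -106.2   60. ]
 [  82.3 -104.8   60. ]] [[  22.3 -309.8   70. ]
 [  96.2 -298.4   70. ]]
```

Call:
{"method": "apply_moves", "body": {
  "xyz": [
    [0,-0.015,0.162],
    [0,0,0.162],
    [0,0,0.162],
    [0,0,0]
  ],
  "rot": [
    [0,0,0],
    [0,0,0],
    [0,0,0],
    [0,0,0]
  ],
  "hand": [-0.06,-0.06,-0.06,-0.06]
}}

```text
clock: 9.98
position: [0.623, -0.0623, 0.0228]
ee_rot: [-0.003, 0.69, 0.724, -0.002]
contact_force: [-1.0, 0.2, 1.0]
width: 0.04
gripper_force: 0.0
```

Call:
{"method": "apply_moves", "body": {
  "xyz": [
    [0.03,0.01,-0.015],
    [0.03,0,0],
    [0.03,0,0],
    [0.03,0,0],
    [0.025,0,0],
    [0.025,0,0],
    [0.025,0,0],
    [0.025,0,0]
  ],
  "rot": [
    [0,0,0],
    [0,0,0],
    [0,0,0],
    [0,0,0],
    [0,0,0],
    [0,0,0],
    [0,0,0],
    [0,0,0]
  ],
  "hand": [-0.06,-0.06,-0.06,-0.06,-0.06,-0.06,-0.06,-0.06]
}}

```text
clock: 10.98
position: [0.6256, 0.0034, 0.0309]
ee_rot: [0.0, 0.689, 0.725, -0.0]
contact_force: [-0.2, -3.1, 2.6]
width: 0.0403
gripper_force: 2.0
```

Run:
```python
from h import *
s=status.get_state();print(s['clock'],s['width'],dk(s['position']),s['contact_force'],(np.array([EX,EY,[0,0,1]])@q2R(s['ee_rot'])).round(3))
w=grab('wrist');save(w,'pics/p4.png')
```

```text
10.975 0.0402836537116503 [[ 42.00701384 -76.84254032  30.87068259]] [-0.20196115 -3.08982614  2.59101572] [[ 0.  1. -0.]
 [ 1. -0. -0.]
 [-0. -0. -1.]]
```

View pics/p4.png

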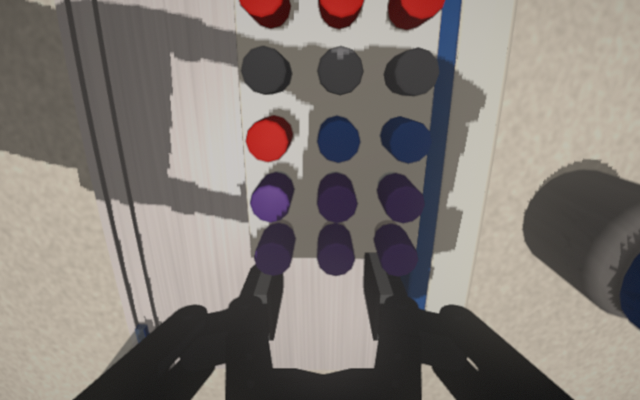

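The fingers are on the rack's end and it slides along the back fence. I'll carry on.

Call:
{"method": "apply_moves", "body": {
  "xyz": [
    [0.025,0,0],
    [0.025,0,0],
    [0.025,0,0],
    [0.025,0,0],
    [0.02,0,0],
    [0,0,0]
  ],
  "rot": [
    [0,0,0],
    [0,0,0],
    [0,0,0],
    [0,0,0],
    [0,0,0],
    [0,0,0]
  ],
  "hand": [-0.06,-0.06,-0.06,-0.06,-0.06,-0.06]
}}

```text
clock: 11.78
position: [0.6238, 0.0405, 0.0307]
ee_rot: [-0.001, 0.689, 0.725, 0.001]
contact_force: [-0.6, 0.3, -0.5]
width: 0.0402
gripper_force: 0.0
```

Call:
{"method": "apply_moves", "body": {
  "xyz": [
    [0.01,0,0],
    [0.01,0,0],
    [0,0,0]
  ],
  "rot": [
    [0,0,0],
    [0,0,0],
    [0,0,0]
  ],
  "hand": [-0.06,-0.06,-0.06]
}}

```text
clock: 12.15
position: [0.6234, 0.0455, 0.0307]
ee_rot: [-0.0, 0.689, 0.725, 0.0]
contact_force: [-0.1, -0.3, 0.3]
width: 0.0402
gripper_force: 0.5
```

Call:
{"method": "apply_moves", "body": {
  "xyz": [
    [0.008,0,0],
    [0.008,0,0],
    [0,0,0]
  ],
  "rot": [
    [0,0,0],
    [0,0,0],
    [0,0,0]
  ],
  "hand": [-0.06,-0.06,-0.06]
}}

```text
clock: 12.52
position: [0.6242, 0.0477, 0.0312]
ee_rot: [0.002, 0.689, 0.725, -0.001]
contact_force: [0.3, -7.8, 0.1]
width: 0.0397
gripper_force: 3.7
```

Call:
{"method": "apply_moves", "body": {
  "xyz": [
    [0.006,0,0],
    [0.006,0,0],
    [0,0,0]
  ],
  "rot": [
    [0,0,0],
    [0,0,0],
    [0,0,0]
  ],
  "hand": [-0.06,-0.06,-0.06]
}}

```text
clock: 12.9
position: [0.6246, 0.0478, 0.0316]
ee_rot: [0.004, 0.688, 0.726, -0.003]
contact_force: [0.9, -16.0, 0.8]
width: 0.0403
gripper_force: 7.7
```

The rack is stalled against the left fence at 16 N. I'll back off, rise and inspect.

Call:
{"method": "apply_moves", "body": {
  "xyz": [
    [-0.05,0,0],
    [-0.05,0,0],
    [0,0,-0.15],
    [0,0,-0.15],
    [0,0,-0.15],
    [0,0,0]
  ],
  "rot": [
    [0,0,0],
    [0,0,0],
    [0,0,0],
    [0,0,0],
    [0,0,0],
    [0,0,0]
  ],
  "hand": [-0.06,-0.06,-0.06,-0.06,-0.06,-0.06]
}}

```text
clock: 13.65
position: [0.6277, 0.0235, 0.1705]
ee_rot: [0.003, 0.689, 0.725, 0.003]
contact_force: [-0.2, 0.2, -0.6]
width: 0.0401
gripper_force: 0.0
```

Run:
```python
from h import *
s=status.get_state();print(s['clock'],s['width'],dk(s['position']),s['contact_force'])
w=grab('wrist');save(w,'pics/w5.png')
```

```text
13.65 0.04010800398800518 [[ 45.05013418 -56.86226614 170.46968208]] [-0.18975236  0.24592751 -0.55814831]
```

View pics/w5.png

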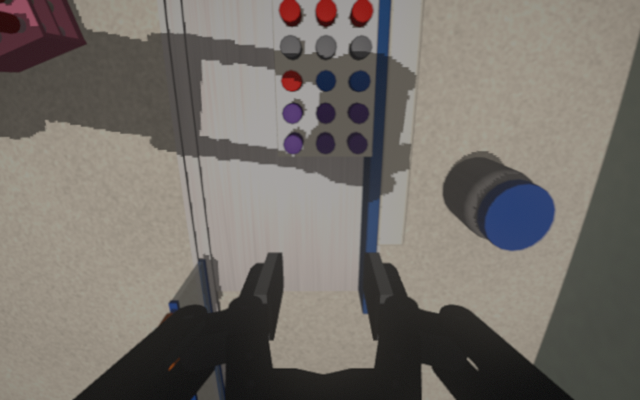

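The rack is square along the back fence. I'll move to its front, turn back, check both fences and do a light final push.

Call:
{"method": "apply_moves", "body": {
  "xyz": [
    [0.113,-0.083,0],
    [0.113,-0.083,0],
    [0.113,-0.083,0],
    [0,0,0],
    [0,0,0],
    [0,0,0],
    [0,0,0],
    [0,0,0]
  ],
  "rot": [
    [0,0,0],
    [0,0,0],
    [0,0,0],
    [0,0,0.167],
    [0,0,0.167],
    [0,0,0.167],
    [0,0,0.167],
    [0,0,0.167]
  ],
  "hand": [-0.06,-0.06,-0.06,0,0.3,0.3,0.3,0.3]
}}

```text
clock: 14.7
position: [0.5437, 0.1214, 0.1639]
ee_rot: [-0.001, 0.932, 0.362, -0.002]
contact_force: [-0.1, -0.4, 1.0]
width: 0.0555
gripper_force: 0.0
```

Call:
{"method": "apply_moves", "body": {
  "xyz": [
    [0,0,0],
    [0,0,0],
    [0,0,0],
    [0,0,0],
    [0,0,0]
  ],
  "rot": [
    [0,0,0.166],
    [0,0,0.166],
    [0,0,0.166],
    [0,0,0.166],
    [0,0,0]
  ],
  "hand": [0.3,0.3,0.3,0.3,0.3]
}}

```text
clock: 15.32
position: [0.5439, 0.1214, 0.1642]
ee_rot: [-0.0, 1.0, 0.027, -0.002]
contact_force: [0.6, 0.7, -0.3]
width: 0.0554
gripper_force: 0.0
```

Run:
```python
from h import *
s=status.get_state();print(s['clock'],s['width'],dk(s['position']),s['contact_force'],(np.array([EX,EY,[0,0,1]])@q2R(s['ee_rot'])).round(3))
w=grab('wrist');cv2.imwrite('pics/w6.png',cv2.resize(w['px'][40:330,120:520,::-1],None,fx=2,fy=2,interpolation=cv2.INTER_CUBIC))
```

```text
15.325 0.0554048477348576 [[-33.68391077  45.10464899 164.18660177]] [ 0.58042326  0.68485659 -0.3246918 ] [[ 1.     0.003 -0.003]
 [ 0.003 -1.     0.   ]
 [-0.003 -0.    -1.   ]]
```

View pics/w6.png

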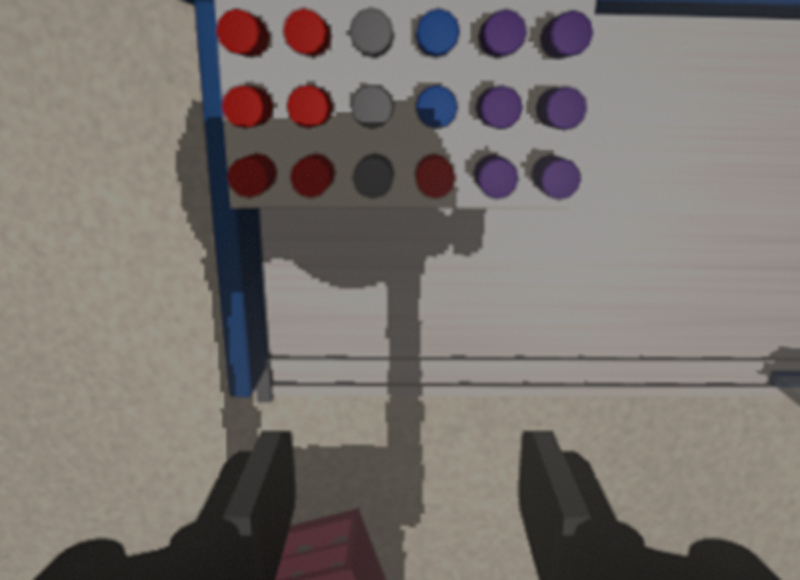

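The rack is flush with both fences by eye: its left edge is on the fence and no floor shows. I'll do a light seating push in +x.

Call:
{"method": "apply_moves", "body": {
  "xyz": [
    [0,0,0.15],
    [0,0,0.15],
    [0,0,0.15],
    [0.025,0,0],
    [0.025,0,0],
    [0.025,0,0],
    [0.02,0,0],
    [0,0,0]
  ],
  "rot": [
    [0,0,0],
    [0,0,0],
    [0,0,0],
    [0,0,0],
    [0,0,0],
    [0,0,0],
    [0,0,0],
    [0,0,0]
  ],
  "hand": [0.3,0.3,0.3,0.3,0.3,0.3,0.3,0.3]
}}

```text
clock: 16.38
position: [0.5746, 0.1229, 0.0317]
ee_rot: [-0.0, 1.0, 0.026, 0.001]
contact_force: [-0.4, 0.3, -0.0]
width: 0.0553
gripper_force: 0.0
```

Call:
{"method": "apply_moves", "body": {
  "xyz": [
    [0.01,0,0],
    [0.01,0,0],
    [0,0,0]
  ],
  "rot": [
    [0,0,0],
    [0,0,0],
    [0,0,0]
  ],
  "hand": [0.3,0.3,0.3]
}}

```text
clock: 16.75
position: [0.5797, 0.1231, 0.0309]
ee_rot: [0.0, 1.0, 0.026, 0.0]
contact_force: [0.0, 0.4, -0.2]
width: 0.0555
gripper_force: 0.0
```

Call:
{"method": "apply_moves", "body": {
  "xyz": [
    [0.009,0,0],
    [0.009,0,0],
    [0,0,0]
  ],
  "rot": [
    [0,0,0],
    [0,0,0],
    [0,0,0]
  ],
  "hand": [0.3,0.3,0.3]
}}

```text
clock: 17.12
position: [0.5806, 0.1231, 0.0304]
ee_rot: [0.0, 1.0, 0.025, -0.004]
contact_force: [-7.9, -0.6, 3.8]
width: 0.0557
gripper_force: 3.7
```

Call:
{"method": "apply_moves", "body": {
  "xyz": [
    [0.006,0,0],
    [0.006,0,0],
    [0,0,0]
  ],
  "rot": [
    [0,0,0],
    [0,0,0],
    [0,0,0]
  ],
  "hand": [0.3,0.3,0.3]
}}

```text
clock: 17.5
position: [0.5804, 0.1231, 0.0302]
ee_rot: [0.0, 1.0, 0.025, -0.008]
contact_force: [-13.4, -0.8, 9.1]
width: 0.0557
gripper_force: 6.8
```

Call:
{"method": "apply_moves", "body": {
  "xyz": [
    [-0.07,0,0],
    [-0.07,0,0],
    [0,0,-0.15],
    [0,0,-0.15],
    [0,0,-0.15],
    [0,0,-0.05],
    [0.1,0,0],
    [0,0,0]
  ],
  "rot": [
    [0,0,0],
    [0,0,0],
    [0,0,0],
    [0,0,0],
    [0,0,0],
    [0,0,0],
    [0,0,0],
    [0,0,0]
  ],
  "hand": [0.3,0.3,0.3,0.3,0.3,0.3,0.3,0.3]
}}

```text
clock: 18.5
position: [0.5777, 0.1229, 0.1798]
ee_rot: [0.0, 1.0, 0.025, -0.0]
contact_force: [-0.9, 0.5, -0.1]
width: 0.0557
gripper_force: 0.0
```

Run:
```python
from h import *
s=status.get_state();print(s['clock'],dk(s['position']),s['contact_force'])
w=grab('wrist');cv2.imwrite('pics/w7.png',cv2.resize(w['px'][0:260,120:520,::-1],None,fx=2,fy=2,interpolation=cv2.INTER_CUBIC))
```

```text
18.5 [[1.61893943e-01 4.49282500e+01 1.79797451e+02]] [-0.9026073   0.54287204 -0.05841952]
```

View pics/w7.png

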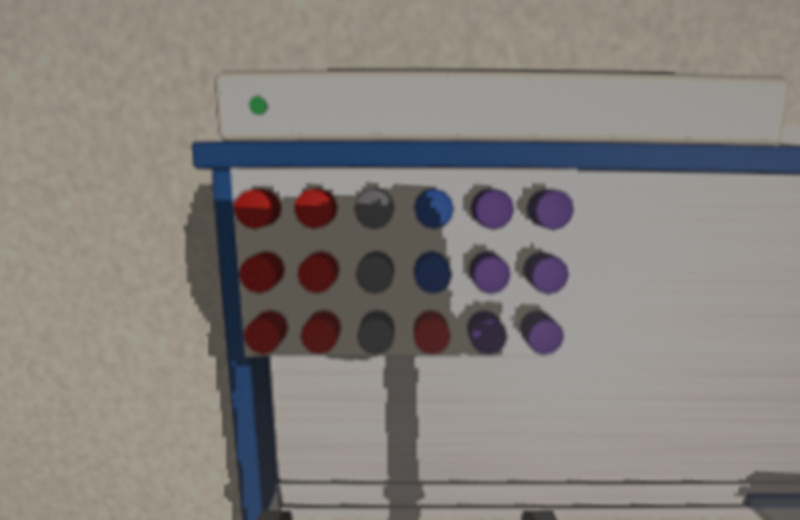

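That view shows the rack flush: its back top edge sits on the fence's inner edge (row ~84) and its left side lies along the left fence. It was also my 11th picture, one over the limit of 10, so from here I use numbers only.

Run:
```python
from h import *
w=grab('wrist')
print('back edge',dk(onz(w,[[240,83.5],[400,84.5]],.06)).round(1),'fence edge',dk(onz(w,[[450,84.5],[500,85]],.054)).round(1),'front',dk(onz(w,[[245,177.5],[370,177.5]],.06)).round(1))
g=w['px'].astype(int).sum(2)
for u in(245,280,340,365,390,430): 
    d=np.diff(g[76:96,u]);print(u,[(77+i,int(d[i])) for i in range(len(d)) if abs(d[i])>50])
for v in(90,120,150,175):
    d=np.diff(g[v,380:440]);print(v,[(381+i,int(d[i])) for i in range(len(d)) if abs(d[i])>25])
    d=np.diff(g[v,225:248]);print(v,[(226+i,int(d[i])) for i in range(len(d)) if abs(d[i])>25])
hsv=cv2.cvtColor(w['px'],cv2.COLOR_RGB2HSV)
m=cv2.inRange(hsv,(120,60,40),(150,255,255));m[:,:350]=0;m[:,:][200:]=0
n,l,st,c=cv2.connectedComponentsWithStats(m)
for i in range(1,n):
    if st[i,4]>60:print(c[i].round(1),dk(onz(w,[c[i]],.086)).round(1))
```

```text
back edge [[ 87.9 117.   60. ]
 [ 86.9 -21.2  60. ]] fence edge [[  87.4  -67.2   54. ]
 [  87.7 -112.7   54. ]] front [[  3.9 119.   60. ]
 [  3.7   1.1  60. ]]
245 [(81, 98), (82, 108), (83, 52), (91, -85), (92, -95), (93, -52)]
280 [(81, 116), (82, 100), (89, -77), (90, -86), (91, -77), (92, -52)]
340 [(81, 112), (82, 123), (92, -115), (93, -83)]
365 [(81, 92), (82, 116), (83, 51), (90, -87), (91, -114), (92, -52)]
390 [(81, 58), (82, 120), (83, 70), (89, -84), (90, -80), (92, -52), (93, -59)]
430 [(83, 102), (84, 131)]
90 [(386, -91), (387, -51), (392, 46), (393, 96)]
90 [(226, -32), (234, 26), (235, 95), (236, 93), (237, 37), (246, -58), (247, -33)]
120 [(385, -86), (386, -43), (387, 49), (388, 82), (389, 30)]
120 [(228, -55), (229, -42), (237, 55), (238, 80)]
150 [(381, -63), (390, 54), (391, 35)]
150 [(230, -28), (231, -70), (232, -31), (239, 28), (240, 62), (241, 48)]
175 []
175 [(233, -54), (234, -46), (241, 26), (242, 49), (243, 33)]
[366.3 101.3] [[73.7 10.8 86. ]]
[396.3 101.6] [[ 73.5 -13.2  86. ]]
[364.9 133.8] [[47.9 10.9 86. ]]
[394.4 134.3] [[ 47.5 -13.4  86. ]]
[363.5 164.5] [[22.1 11.1 86. ]]
[392.2 165.4] [[ 21.3 -13.3  86. ]]
```

The rack measures home: back edge at 87, front edge at 3.8 and caps as expected. Next is the window: close the fingers, go past the grip's -y end, and descend to z ≈ 0.10.

Call:
{"method": "apply_moves", "body": {
  "xyz": [
    [-0.047,0.157,0],
    [-0.047,0.157,0],
    [-0.047,0.157,0],
    [-0.047,0.157,0],
    [-0.047,0.157,0],
    [-0.047,0.157,0],
    [-0.047,0.157,0],
    [0,0,0]
  ],
  "rot": [
    [0,0,0],
    [0,0,0],
    [0,0,0],
    [0,0,0],
    [0,0,0],
    [0,0,0],
    [0,0,0],
    [0,0,0]
  ],
  "hand": [-1,-1,-1,-1,-1,-1,-1,-1]
}}

```text
clock: 19.6
position: [0.4929, -0.2137, 0.1801]
ee_rot: [0.0, 1.0, 0.023, -0.001]
contact_force: [0.1, 0.2, -0.2]
width: 0.0001
gripper_force: 0.0
```

Run:
```python
from h import *
s=status.get_state();print(s['clock'],s['width'],dk(s['position']),(np.array([EX,EY,[0,0,1]])@q2R(s['ee_rot'])).round(3))
t=grab('top');hsv=cv2.cvtColor(t['px'],cv2.COLOR_RGB2HSV)
o=cv2.inRange(hsv,(5,150,90),(18,255,255));o[:,:340]=0;o[:150]=0;o[250:]=0
y,x=np.nonzero(o);print(len(x),dk(onz(t,[[x.mean(),y.mean()]],.122)))
w=grab('wrist');hsv=cv2.cvtColor(w['px'],cv2.COLOR_RGB2HSV)
o=cv2.inRange(hsv,(5,150,90),(18,255,255));n,l,st,c=cv2.connectedComponentsWithStats(o)
for i in range(1,n):
    if st[i,4]>100:print(st[i],dk(onz(w,[c[i]],.118)))
```

```text
19.6 0.000135818273776007 [[-101.4529378  -286.98840141  180.09559455]] [[ 1.    -0.004 -0.002]
 [-0.004 -1.    -0.   ]
 [-0.002  0.    -1.   ]]
59 [[ -98.21205327 -192.09001031  122.        ]]
[178 192  74  19 900] [[ -99.24477546 -191.77179275  118.        ]]
```

Call:
{"method": "apply_moves", "body": {
  "xyz": [
    [0,0,0.135],
    [0,0,0.135],
    [0,0,0],
    [0,-0.04,0],
    [0,-0.04,0],
    [0,-0.04,0],
    [0,0,0]
  ],
  "rot": [
    [0,0,0],
    [0,0,0],
    [0,0,0],
    [0,0,0],
    [0,0,0],
    [0,0,0],
    [0,0,0]
  ],
  "hand": [-1,-1,-1,-1,-1,-1,-1]
}}

```text
clock: 20.58
position: [0.493, -0.1743, 0.1007]
ee_rot: [0.0, 1.0, 0.026, 0.0]
contact_force: [0.0, 0.2, -0.5]
width: -0.0
gripper_force: 0.0
```

Call:
{"method": "apply_moves", "body": {
  "xyz": [
    [0,-0.05,0],
    [0,-0.05,0],
    [0,-0.05,0],
    [0,-0.05,0]
  ],
  "rot": [
    [0,0,0],
    [0,0,0],
    [0,0,0],
    [0,0,0]
  ],
  "hand": [-1,-1,-1,-1]
}}

```text
clock: 21.08
position: [0.4897, -0.1143, 0.0998]
ee_rot: [-0.0, 1.0, 0.026, -0.0]
contact_force: [-0.8, -0.1, 0.2]
width: -0.0002
gripper_force: 0.0
```

```bash
cat > g.py <<'E'
from h import *
s=status.get_state();print(s['clock'],dk(s['position']),s['contact_force'])
t=grab('top');hsv=cv2.cvtColor(t['px'],cv2.COLOR_RGB2HSV)
o=cv2.inRange(hsv,(5,120,60),(20,255,255));o[:,:240]=0;o[:150]=0;o[260:]=0;o[:,420:]=0
n,l,st,c=cv2.connectedComponentsWithStats(o)
for i in range(1,n):
    if st[i,4]>10:print(st[i],dk(onz(t,[c[i]],.122)))
w=grab('wrist');hsv=cv2.cvtColor(w['px'],cv2.COLOR_RGB2HSV)
o=cv2.inRange(hsv,(5,120,60),(20,255,255));n,l,st,c=cv2.connectedComponentsWithStats(o)
for i in range(1,n):
    if st[i,4]>300:print('w',st[i],dk(onz(w,[c[i]],.118)))
E
python3 g.py
```

```text
21.075 [[ -99.67094048 -187.48626374   99.84392794]] [-0.8279207  -0.08662577  0.16676988]
w [ 299  219  112   47 4398] [[ -92.6656795 -202.8962498  118.       ]]
```

The force is near zero and the orange blob hasn't moved although the TCP says contact, so something is off. I'll check with a coarse class map in text, without viewing a picture.

```bash
cat > m.py <<'E'
from h import *
w=grab('wrist');s=status.get_state();p=np.array(s['position'])
hsv=cv2.cvtColor(w['px'],cv2.COLOR_RGB2HSV)
for v in range(160,400,6):
    r=''
    for u in range(200,470,3):
        h,S,V=hsv[v,u]; r+='O' if 4<h<20 and S>120 and V>60 else 'b' if 98<h<122 and S>110 else '#' if V<45 else '+' if V<100 else '.'
    print(v,r)
print('tcp px',proj(w,[p,p+[0,0,.03]]).round())
g=O+EX*-.1+EY*-.203
print('grip corners px',proj(w,[g+EX*a+EY*b+[0,0,z] for a in(-.008,.008) for b in(-.03,.03) for z in(.09,.124)]).round().tolist())
E
python3 m.py
```

```text
160 ++++++++++++++++++++++++++++++++++++++++++++++++++...++++.................................
166 +++++++++++++++++++++++++++++++++++++++++++++++++++++++++.................................
172 ++++..+++++++++++++++++++++++++++++++++++++++++++++++++++.................................
178 +++.....+++++++++++++++++++++++++++++++++++++++++++++++++......+++++.........++++.........
184 +..........+++++++++++++++++++++++++++++++++++++++++++++++++++++++++++++++++++++++++++++++
190 ....................++++++++++++++++++++++++++++++++++++++++++++++++++++++++++++++++++++++
196 .....................+++++++++++++++++++++++++++++++++++++++++++++++++++++++++++++++++++++
202 ..........................+++++++++++++++++++++++++++++++++.++.++++..++.+..++.............
208 .............................++++++++++++++++++++++++++++++++++++++..+.....+..++..........
214 ..............................+++++++++++++++++++++++++++++++++++.+++..++.........+..+++..
220 .............................+++++OOOOOOOOOOOOOOOOOOOOOOOOOOOOOOO+++++++++++++++++++++++++
226 ............................+bbbb+OOOOOOOOOOOOOOOOO
[... 2178 characters left out ...]
###############################+.+############
370 #######################################.....##############################################
376 ##########################################################################################
382 ##########################################################################################
388 ##########################################################################################
394 ##########################################################################################
tcp px [[326. 238.]
 [326. 263.]]
grip corners px [[396.0, 243.0], [410.0, 271.0], [302.0, 243.0], [298.0, 271.0], [398.0, 220.0], [413.0, 245.0], [301.0, 219.0], [297.0, 245.0]]
```

The TCP should project to row 238, but the fingertips show at rows ~256-262. The real tips end about 25 mm behind the stated TCP, so they passed over the grip, and the rack was pushed higher up, which explains the odd offsets. I'll go back, drop 26 mm and push again.

Call:
{"method": "apply_moves", "body": {
  "xyz": [
    [0,0.147,0],
    [0,0.147,0],
    [0,0,0],
    [0,0,0.087],
    [0,0,0],
    [0,-0.05,0],
    [0,-0.05,0],
    [0,0,0]
  ],
  "rot": [
    [0,0,0],
    [0,0,0],
    [0,0,0],
    [0,0,0],
    [0,0,0],
    [0,0,0],
    [0,0,0],
    [0,0,0]
  ],
  "hand": [-1,-1,-1,-1,-1,-1,-1,-1]
}}

```text
clock: 22.22
position: [0.4929, -0.1719, 0.0745]
ee_rot: [0.0, 1.0, 0.027, 0.0]
contact_force: [0.2, 0.8, 0.1]
width: 0.0002
gripper_force: 0.0
```

Call:
{"method": "apply_moves", "body": {
  "xyz": [
    [0,-0.03,0],
    [0,-0.03,0],
    [0,-0.03,0],
    [0,-0.03,0]
  ],
  "rot": [
    [0,0,0],
    [0,0,0],
    [0,0,0],
    [0,0,0]
  ],
  "hand": [-1,-1,-1,-1]
}}

```text
clock: 22.72
position: [0.4914, -0.1373, 0.074]
ee_rot: [0.0, 1.0, 0.026, 0.0]
contact_force: [2.5, -1.1, 0.2]
width: -0.0001
gripper_force: 0.9
```

```bash
python3 g.py; python3 m.py | sed -n '8,24p;41,42p'
```

```text
22.725 [[ -99.18101212 -210.5492542    73.96101304]] [ 2.54289509 -1.10432739  0.21864598]
[348 227   6   4  16] [[ -99.33680197 -143.73888493  122.        ]]
w [ 162  238  135   57 7044] [[ -93.02376647 -166.29179733  118.        ]]
202 .....+++++++++++++++++++++++++++++++++++++++++++++++++++++++++++++++++++++++++++++++++++++
208 ...................++++++++++++++++++++++++++++...........................................
214 ........................+++++++++++++++++++...............................................
220 ............................+++++++++++++.................................................
226 ............................+++++++++++...................................................
232 ...........................++++++++++.....................................................
238 OOOOOOOOOOOOOOOOOOOOOOOOOOOOOOOO++++++++++++++++++++++++++++++++++++++++++++++++++++++++++
244 OOOOOOOOOOOOOOOOOOOOOOOOOOOOOOOO+bbbbbbbbbbbbbbbbbbbbbb+b++++++++++++++++bbbbbbbbbbbbbbbbb
250 OOOOOOOOOOOOOOOOOOOOOOOOOOOOOOOOObbbb+++bb++++bbbbbbbbbb+b+b++++++++++++bbbbbbbbbbbbbbbbbb
256 OOOOOOOOOOOOOOOOOOOOOOOOOOOOOOOO+....+++###+++............................................
262 OOOOOOOOOOOOOOOOOOOOOOOOOOOOOOOO++++++++###+++++++........................................
268 OOOOOOOOOOOOOOOOOOOOOOOOOOOOOOO+####++++###++++####.......................................
274 OOOOOOOOOOOOOOOOOOOOOOOOOOOOOOO#####++++###++++####+......................................
280 OOOOOOOOOOOOOOOOOOOOOOOOOOOOOOO#####++++###++++####+......................................
286 OOOOOOOOOOOOOOOOOOOOOOOOOOOOOOO#####++++###++++#####......................................
292 OOOOOOOOOOOOOOOOOOOOOOOOOOOOOO+#####++++###++++#####+.....................................
298 ++++++++++++.++++++++++......+#########+###+#########+....................................
tcp px [[325. 238.]
 [325. 264.]]
```

The fingers now sit against the grip's end face and the window has moved with them. I'll keep pushing.

Call:
{"method": "apply_moves", "body": {
  "xyz": [
    [0,-0.045,0],
    [0,-0.045,0],
    [0,-0.045,0],
    [0,-0.045,0],
    [0,-0.045,0],
    [0,-0.045,0],
    [0,-0.045,0],
    [0,-0.045,0]
  ],
  "rot": [
    [0,0,0],
    [0,0,0],
    [0,0,0],
    [0,0,0],
    [0,0,0],
    [0,0,0],
    [0,0,0],
    [0,0,0]
  ],
  "hand": [-1,-1,-1,-1,-1,-1,-1,-1]
}}

```text
clock: 23.88
position: [0.4854, -0.0289, 0.0738]
ee_rot: [0.0, 1.0, 0.026, -0.0]
contact_force: [0.2, -2.2, -0.9]
width: -0.0002
gripper_force: 0.9
```

```bash
python3 g.py
```

```text
23.875 [[ -99.691691   -101.99953138   73.79741693]] [ 0.23759011 -2.16239064 -0.92380702]
w [ 162  236  135   59 7072] [[-92.77306583 -57.2502807  118.        ]]
```

Call:
{"method": "apply_moves", "body": {
  "xyz": [
    [0,-0.045,0],
    [0,-0.045,0],
    [0,-0.045,0],
    [0,-0.045,0],
    [0,-0.045,0],
    [0,-0.04,0],
    [0,-0.04,0],
    [0,0,0]
  ],
  "rot": [
    [0,0,0],
    [0,0,0],
    [0,0,0],
    [0,0,0],
    [0,0,0],
    [0,0,0],
    [0,0,0],
    [0,0,0]
  ],
  "hand": [-1,-1,-1,-1,-1,-1,-1,-1]
}}

```text
clock: 24.98
position: [0.4801, 0.0629, 0.0737]
ee_rot: [-0.0, 1.0, 0.026, -0.001]
contact_force: [0.3, 0.1, -0.8]
width: -0.0002
gripper_force: 0.0
```

```bash
python3 g.py
```

```text
24.975 [[-100.30000692  -10.0943762    73.65581426]] [ 0.3289297   0.14519503 -0.75701106]
w [ 158  236  136   58 7121] [[-92.62644523  33.6286235  118.        ]]
```

Call:
{"method": "apply_moves", "body": {
  "xyz": [
    [0,-0.035,0],
    [0,-0.035,0],
    [0,-0.035,0],
    [0,-0.02,0],
    [0,-0.01,0],
    [0,0,0]
  ],
  "rot": [
    [0,0,0],
    [0,0,0],
    [0,0,0],
    [0,0,0],
    [0,0,0],
    [0,0,0]
  ],
  "hand": [-1,-1,-1,-1,-1,-1]
}}

```text
clock: 25.82
position: [0.4788, 0.1026, 0.0739]
ee_rot: [-0.0, 1.0, 0.026, 0.0]
contact_force: [-0.5, 0.2, -0.7]
width: -0.0002
gripper_force: 0.0
```

Call:
{"method": "apply_moves", "body": {
  "xyz": [
    [0,-0.01,0],
    [0,-0.01,0],
    [0,0,0]
  ],
  "rot": [
    [0,0,0],
    [0,0,0],
    [0,0,0]
  ],
  "hand": [-1,-1,-1]
}}

```text
clock: 26.2
position: [0.4786, 0.1083, 0.0739]
ee_rot: [-0.0, 1.0, 0.026, 0.0]
contact_force: [0.1, -0.1, 1.0]
width: -0.0001
gripper_force: 0.2
```

Call:
{"method": "apply_moves", "body": {
  "xyz": [
    [0,-0.008,0],
    [0,-0.008,0],
    [0,0,0]
  ],
  "rot": [
    [0,0,0],
    [0,0,0],
    [0,0,0]
  ],
  "hand": [-1,-1,-1]
}}

```text
clock: 26.58
position: [0.4785, 0.1109, 0.0739]
ee_rot: [0.002, 1.0, 0.026, 0.0]
contact_force: [-0.1, -6.6, 0.9]
width: 0.0001
gripper_force: 3.6
```

Call:
{"method": "apply_moves", "body": {
  "xyz": [
    [0,-0.008,0],
    [0,-0.005,0],
    [0,0,0]
  ],
  "rot": [
    [0,0,0],
    [0,0,0],
    [0,0,0]
  ],
  "hand": [-1,-1,-1]
}}

```text
clock: 26.95
position: [0.4786, 0.1109, 0.074]
ee_rot: [0.006, 1.0, 0.028, 0.0]
contact_force: [1.0, -17.7, 2.4]
width: 0.0
gripper_force: 9.1
```

```bash
python3 g.py
```

```text
26.95 [[-99.43631692  37.96151459  73.98082847]] [  1.00521046 -17.69801435   2.39631831]
w [ 163  237  135   59 7092] [[-92.44173312  81.00179779 118.        ]]
```

The window is at its stop: stalled at 18 N with the grip at y ≈ 80. I'll retreat and recheck the rack and the grip.

Call:
{"method": "apply_moves", "body": {
  "xyz": [
    [0,0.06,0],
    [0,0.06,0],
    [0,0,-0.15],
    [0,0,-0.15],
    [0,0,-0.1],
    [0.13,-0.1,0],
    [0.13,0,0],
    [0,0,0]
  ],
  "rot": [
    [0,0,0],
    [0,0,0],
    [0,0,0],
    [0,0,0],
    [0,0,0],
    [0,0,0],
    [0,0,0],
    [0,0,0]
  ],
  "hand": [-1,-1,-1,-1,-1,-1,-1,-1]
}}

```text
clock: 28.05
position: [0.5585, 0.1148, 0.1931]
ee_rot: [-0.0, 1.0, 0.026, 0.0]
contact_force: [-1.4, 0.3, -0.3]
width: -0.0
gripper_force: 0.0
```

Run:
```python
from h import *
s=status.get_state();print(s['clock'],dk(s['position']),s['contact_force'])
w=grab('wrist');hsv=cv2.cvtColor(w['px'],cv2.COLOR_RGB2HSV);g=w['px'].astype(int).sum(2)
def comps(lo,hi,z,amin,nm):
    n,l,st,c=cv2.connectedComponentsWithStats(cv2.inRange(hsv,lo,hi))
    for i in range(1,n):
        if st[i,4]>amin:print(nm,st[i],dk(onz(w,[c[i]],z)).round(1))
comps((5,150,80),(18,255,255),.118,200,'grip')
comps((120,60,35),(150,255,255),.086,60,'purple')
P=[O+EX*x+EY*y+[0,0,.06] for x,y in((.087,.1),(.087,-.02),(.003,.1),(.003,-.02))]
q=proj(w,P)
for a in q:
    u,v=np.rint(a).astype(int);d=np.diff(g[v-12:v+13,u]);print(a.round(1),[(v-11+i,int(d[i])) for i in range(len(d)) if abs(d[i])>40])
```

```text
28.05 [[-19.42291815  37.83215173 193.14254522]] [-1.42789009  0.3202048  -0.26061478]
grip [ 47  19   9 139 315] [[ 68.9 244.4 118. ]]
grip [241 275  52  16 792] [[-99.7  89.8 118. ]]
purple [347  70  19  19 277] [[73.1 10.8 86. ]]
purple [375  70  21  19 291] [[ 73. -13.  86.]]
purple [347 103  18  18 254] [[47.3 10.8 86. ]]
purple [375 103  19  18 268] [[ 47.3 -13.1  86. ]]
purple [347 133  17  19 247] [[21.4 10.8 86. ]]
purple [374 134  17  17 230] [[ 21.3 -13.2  86. ]]
[253.6  63.9] [(np.int64(61), 91), (np.int64(62), 103), (np.int64(63), 52)]
[388.6  63.8] [(np.int64(61), 63), (np.int64(62), 107), (np.int64(63), 71), (np.int64(69), -50), (np.int64(70), -83), (np.int64(71), -70)]
[259.2 157.1] [(np.int64(163), 59), (np.int64(164), 78), (np.int64(165), 49)]
[383.4 156.9] [(np.int64(151), 52), (np.int64(152), 87), (np.int64(153), 51)]
```

The rack hasn't moved (cap rows parallel, same coordinates) and the visible left end of the grip is at y ≈ 111, which is what a shut window should give. The arm is clear, so I'm handing in.

```bash
python3 -c "
from rig import job
print(job.sign_off())"
```

```text
the job is handed in; nothing more can be done
None
```

I handed the job in at about 28 s: the rack measures flush in the corner of the two fences and the window is shut against its stop, with the arm clear. I viewed 11 pictures against the limit of 10, and I checked the carton, jar and glove box only by keeping clear of them, not by measuring them again.

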